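# Load the timber wagon and shunt it into the shed

## Task

Load every timber pack into the wagon: any that lie loose on the bench, and those in the loader, whose sprung slide you draw right out to its stop and let back home to feed out one pack at a time, until its magazine is empty. Then gently push the loaded wagon along its track into the shed until it is pressed home against the sprung buffer hidden inside, and set the wooden stop block across both rails close behind the wagon so that it cannot roll out. Leave the lorry, the tree and the screwdriver alone.

Things in the scene. Friction and masses are not known exactly. Their poses are not given: they have to be found in the camera images.
- loader: Fixed timber loader: upright aluminium magazine 62 x 86 mm, 100 mm high, dark wooden roof, windows at its +x and -x sides; on a wooden base 60 mm wide (x), 12 mm thick, reaching from y = -168 to +100 mm. Origin on the bench under the magazine's centre, z up. Slide pulls along its +y; packs come out at its -y side. Magazine's outer faces at y = -43 and +43 mm.
- delivery (a point): Where a fed-out pack lies once the slide is home: its underside's centre, on the base, 95 mm from the magazine's centre along -y, 12 mm above the bench; long side along the loader's y. Clear it before the next pull. Axes as the loader's.
- puller (a joint): The loader's sprung slide: 0 m home, 0.120 m at its stop, along the loader's +y. Spring about 4 N at home, 10 N at the stop; goes home by itself. The two packs inside stand on its pusher (16 mm high, 28 mm wide); only within about 10 mm of the stop does the lowest drop in front of the pusher, which then pushes it out on the way home.
- pull_grip (a point): On the slide's black upright paddle: 36 mm wide (loader's x), 14 mm thick (its y), from 14 to 84 mm above the bench. This point: its middle axis, 66 mm up; moves with the slide; at home 135 mm from the magazine's centre. A thin rod, top at 27 mm, joins it to the magazine. Take it from above across the 14 mm. Axes as the loader's.
- pack1: Timber pack: strapped bundle of pale boards, 44 mm (x) x 70 mm (y) x 30 mm high, 90 g. Origin at the centre of its underside. All packs look alike; pack1 is lowest in the magazine.
- pack2: Timber pack like pack1, on top of it at the start.
- pack3: Timber pack like pack1, lying loose on the bench at the robot's left; may be absent.
- pack4: Timber pack like pack1, lying loose on the bench at the robot's right; may be absent.
- track: Fixed straight track along its own y: bed 130 mm wide, 6 mm thick, two steel rails at x = -26 and +26 mm, tops at 18 mm above the bench. Origin on the bench, on the middle line; the bed runs from y = -450 to +350 mm. The shed is towards -y.
- shed: Fixed brick shed with dark pitched roof over the -y end of the track; its origin and axes are the track's. Doorway at y = -120 mm, 134 mm wide, 116 mm high above the bench; outside 146 mm wide (roof 170 mm), ridge 165 mm high; back wall at y = -370 mm.
- buffer (a joint): Sprung buffer hidden in the shed (rubber bar, spring under 1 N): 0 m untouched, 0.010 m pressed in to its stop. Its place changes from start to start: face 235 to 285 mm from the track's origin along -y, so 80 to 130 mm of the wagon stays outside the doorway when home.
- wagon: Red low-sided wagon on the rails, 254 mm long (y), 106 mm wide, about 450 g; slides along the track with friction (3 to 8 N loaded). Origin at its middle at rail top height (18 mm up). Deck 22 mm above the origin, inside 246 x 98 mm; side walls to 44, end walls to 57 mm above it. Takes three packs in a row, long side along the wagon, at y = -80, 0, +80 mm; a fourth on top.
- wagon_tail (a point): Middle of the outer face of the wagon's end wall away from the shed, 54 mm above the bench: push here towards the track's -y. Axes as the wagon's.
- chock: Wooden stop block: foot 90 mm (x) x 32 mm (y) x 14 mm high, with an upright fin 16 mm (x) x 32 mm (y) on its middle, total height 42 mm; 80 g. Origin at the centre of its underside. Take it by the fin, across x. It stands on the rail tops with its 90 mm across both rails.
- lorry: Bystander: yellow toy lorry 110 x 55 x 70 mm on the bench at the robot's left.
- tree: Bystander: model pine on a round wooden foot, 72 mm wide, 165 mm high.
- screwdriver: Bystander: screwdriver 160 mm long on the bench.
Mind the look-alikes: they are no part of the job. What is shaped like the pack4 but yellow is not meant. Leave any blue look-alike of the pack3 alone.

How it is judged:
By the outcome, as a careful person would: the job done as asked, in the order asked, and still so for the second after the job is handed in, with the robot touching nothing.
Of pack3, pack4 only 1 to 2 are there at a start; the rules pass over those that are not, and their reading is None.
At some moment in a run one of chock, pack3, pack4 may be knocked a few centimetres aside while the robot is not near it.
Once in a run the grip may slacken for a moment while it holds something.
It also fails if it takes over 210 s, if anything falls off the work surface, if the arm or the gripper's body presses on something with over 40 N, if the wrist force passes 120 N, or if a joint passes its speed limit or range.

## Robot

A 6-joint arm with a two-finger parallel gripper is mounted at the origin on the work surface. World frame = base frame: x ahead of the robot, y to its left, z up, the work surface at z = 0. Lengths are in m, angles in rad, forces in N, time in s.
With the tool pointing down it reaches from about 0.3 to 0.775 m from the base axis. Payload 14.6 kg.
Tool frame: the origin (TCP) lies on the mounting face of the last link; the fingertips stand 199 mm ahead of it and the grasp point (between the pads) lies 180 mm ahead of it; z points along the fingers, y is the direction in which the jaws open and shut (so a half turn about z gives the same grasp; the last joint's range is limited). The gripper opens to 94 mm and grips with 3 to 60 N. Pads are 16 mm wide; open, the fingers measure 119 mm over their backs; the gripper's body (75 mm by 177 mm) begins 78 mm behind the grasp point.
Start: joints at [-1.359, 0.3, 1.521, -0, 1.321, -0.067], TCP at [0.151, -0.529, 0.405] pointing down, gripper open.
Joint ranges: [-3.03, 3.03], [-0.79, 2.21], [0.23, 2.52], [-1.04, 4.18], [0, 3.07], [-2.55, 2.55]. Speed limits (rad/s): [2.22, 2.22, 2.57, 3.14, 3.14, 3.14].

## Interface

Orientations are given as [roll, pitch, yaw] about the fixed x, y, z axes, in that order (R = Rz(yaw) Ry(pitch) Rx(roll)).
In Python, from station import sensors, vision, job gives the robot as it stands. The module is installed in compiled form; this text tells all that it offers.
- The arm moves only by the tool arm_command, never from a script. Its argument "plan" is one flat list of numbers, 5 for each row, row after row: the closure, from -1 (fully open) to 1 (shut), so that 0 is half open, then the shift along the world's x, y, z scaled (see below), then the turn about the world's z scaled (see below). A call has 1 to 20 rows; each row is the pose to reach, as a shift and turn from the pose commanded when the call began; what a row does not reach only later rows make up. The controller multiplies each number of a shift by 400 mm and each number of a turn by 120 degrees. A row lasts 1/10 s, in which the tool goes at most 50 mm and 8.59 degrees, less where a joint would pass 70% of its speed; a pose out of reach is approached as far as the arm can. A call with a number of a shift or a turn outside -1 to 1 is refused whole. A call with a gripper value outside its range is refused whole. The fingers move at their own pace and stop on an object; "newtons" is the grip in N (left out, the last holds). Time passes only in rows, so rows that repeat a pose let the fingers close. It gives the time, the measured TCP pose, the force and the opening at its end, in the units of the state.
- sensors.get_obs(): the state, without advancing time (a new reading comes with each control period).
- vision.camera(name): name is "scene" or "top" or "wrist"; returns the picture (384x512x3 uint8, blue, green, red); there is no depth.
- vision.camera_params(name): a dict with "intrinsics" (3x3 intrinsics, pixels), "rvec" (rotation vector, rad) and "tvec" (3), from world to camera coordinates, as OpenCV has them. Camera axes: x right, y down, z forward; pixel columns grow to the right and rows downward; lengths in m; the calibration is good to about 2 mm. A picture is of the moment at which its call begins: read the wrist's pose just before it. camera_params takes no time and is no camera call; for the wrist camera it gives the pose at the moment of the call.
- job.hand_in(): hands the job in, once; it reports no verdict.
Trained networks look in the newest picture that a camera, given by its name, has taken for a name from the list of things; names that differ only in an ending like _2 or _b are one class to them, and where a whole thing is asked for, a point or a joint stands for the part that bears it (a point fixed in the world has none). Each returns a list of dicts, best first, with "confidence" (0 to 1); they miss things now and then, are a little off and sometimes report something else, mostly with a low value. They report only what shows in the picture. A call takes as long as a camera call. They do not tell look-alikes from the thing itself.
- vision.search_frame(name, camera): "at" ([row, column] in pixels, amid what is visible of it).
- vision.silhouettes(name, camera): "mask" (384x512 bool, what is visible of it) and "at" ([row, column] in pixels, amid what is visible of it).
- vision.pinpoint(name, camera): "at" ([row, column] in pixels: a listed point, or the origin of a listed thing).
The state is a dict: "time_s": time; "qpos": joint angles; "joint_vel": joint speeds; "tau": joint torques, N m; "ee_pos": TCP position; "eef_rot": TCP orientation; "force": force on the tool from outside, world axes, zero at the start; "moment": the same for the moment, N m; "grip_width": finger opening in m.
Only numpy, scipy, OpenCV 4.12 (cv2) and the standard library are available. Lean on these libraries where they do the work, as an engineer would, in place of code of your own. Each camera call takes 0.05 s, during which the arm holds its last target.

## Working session

There is one attempt and no reset: what is moved stays moved. The work goes in short steps, Python scripts to look and compute and a tool call to move; the robot and the scene stay as the last step left them, time stands still between calls to the robot, and variables do not carry over. Pictures are saved under pics/ and viewed, and the job is handed in when it is done.

Besides the shell and the picture viewer there is one more tool, called after "Emit:" in YAML: its name, and indented under it one key for each argument. arm_command: Moves the arm, as the interface text tells. Its arguments: {"type":"object","properties":{"plan":{"type":"array"},"newtons":{"type":"number"}},"required":["plan"]}

```bash
mkdir -p pics; ls; cat > h.py <<'E'
import numpy as np, cv2
from station import sensors, vision, job
def cam(n):
    return vision.camera(n)
def P(n):
    p=vision.camera_params(n); K=np.array(p["intrinsics"],float).reshape(3,3); R=cv2.Rodrigues(np.array(p["rvec"],float))[0]; t=np.array(p["tvec"],float).ravel()
    return K,R,t
def ray(n,rc,z):
    K,R,t=P(n); d=R.T@np.linalg.solve(K,[rc[1],rc[0],1.]); c=-R.T@t
    return c+d*(z-c[2])/d[2]
def proj(n,X):
    K,R,t=P(n); q=K@(R@np.array(X,float)+t); return q[1]/q[2],q[0]/q[2]
def st():
    o=sensors.get_obs(); print("t",round(o["time_s"],2),"pos",np.round(o["ee_pos"],4),"rot",np.round(o["eef_rot"],3),"F",np.round(o["force"],1),"w",np.round(o["grip_width"],4)); return o
E
python3 - <<'E'
from h import *
o=st(); print(o["qpos"])
for n in ["scene","top","wrist"]:
    cv2.imwrite(f"pics/a_{n}.png",cam(n))
    K,R,t=P(n); print(n,np.round(K,1).tolist(),"c",np.round(-R.T@t,3), "fwd",np.round(R[2],2))
for n in ["loader","pull_grip","track","wagon","wagon_tail","chock","pack1","pack3","pack4","delivery","lorry","tree","screwdriver","shed"]:
    for c in ["top","scene"]:
        r=vision.pinpoint(n,c)
        print(n,c,[(np.round(a["at"],1).tolist(),round(a["confidence"],2)) for a in r][:5])
st()
E
```

```text
pics
t 0.0 pos [ 0.1514 -0.5287  0.4041] rot [-3.14  -0.     0.279] F [-0.4  0.3 -0.1] w 0.0938
[-1.35858910e+00  3.00465571e-01  1.52160704e+00  2.85265087e-05
  1.32069336e+00 -6.65966123e-02]
scene [[386.2, 0.0, 255.1], [0.0, 386.2, 198.1], [0.0, 0.0, 1.0]] c [ 1.3   -0.379  1.127] fwd [-0.58  0.26 -0.77]
top [[389.2, 0.0, 258.8], [0.0, 389.2, 185.8], [0.0, 0.0, 1.0]] c [ 0.371 -0.03   1.275] fwd [ 0.12  0.01 -0.99]
wrist [[336.3, 0.0, 253.1], [0.0, 336.3, 194.3], [0.0, 0.0, 1.0]] c [ 0.213 -0.512  0.384] fwd [-0.22 -0.06 -0.97]
loader top [([206.2, 251.9], 0.79)]
loader scene [([200.4, 258.5], 0.6)]
pull_grip top [([201.4, 206.3], 0.68), ([146.2, 125.5], 0.16)]
pull_grip scene [([177.3, 293.8], 0.58), ([231.8, 179.1], 0.38), ([187.9, 260.8], 0.22)]
track top [([146.8, 261.5], 0.81), ([207.9, 251.0], 0.4)]
track scene [([204.3, 235.3], 0.74), ([241.6, 274.1], 0.56)]
wagon top [([148.6, 227.1], 0.8)]
wagon scene [([224.0, 300.4], 0.57)]
wagon_tail top [([146.5, 192.5], 0.93)]
wagon_tail scene [([206.5, 331.8], 0.86)]
chock top [([201.1, 351.5], 0.77)]
chock scene [([228.8, 180.4], 
[... 487 characters left out ...]
3], 0.89), ([188.1, 144.5], 0.79)]
pack4 scene [([202.6, 236.6], 0.65), ([246.7, 138.5], 0.64), ([181.5, 344.6], 0.61), ([192.1, 260.2], 0.57), ([173.5, 373.0], 0.53)]
delivery top [([209.9, 279.2], 0.84), ([147.6, 228.0], 0.65)]
delivery scene [([202.8, 236.3], 0.78), ([192.8, 260.7], 0.4)]
lorry top [([239.2, 103.8], 0.71)]
lorry scene [([140.1, 349.8], 0.73)]
tree top [([146.8, 126.9], 0.59)]
tree scene [([196.5, 385.6], 0.78), ([180.1, 294.9], 0.26)]
screwdriver top [([239.4, 399.3], 0.72)]
screwdriver scene [([225.4, 125.8], 0.7)]
shed top [([239.3, 105.2], 0.36)]
shed scene [([177.0, 294.5], 0.49)]
t 1.55 pos [ 0.1513 -0.5288  0.4047] rot [3.142 0.    0.279] F [-0.1 -0.2 -0.5] w 0.0941
```

View pics/a_top.png

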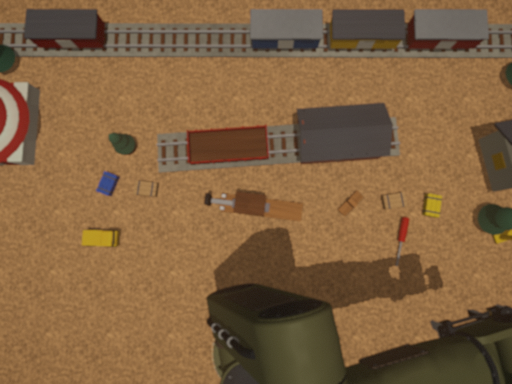

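View pics/a_scene.png

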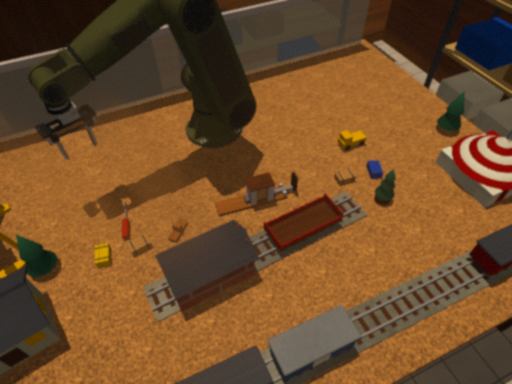

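View pics/a_wrist.png

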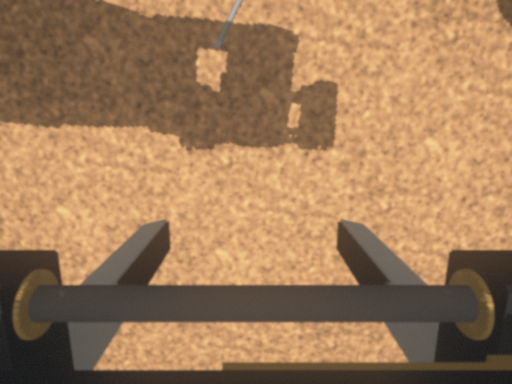

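```bash
python3 - <<'E'
import cv2
a=cv2.imread("pics/a_top.png")
b=cv2.resize(a[120:270,90:240],(600,600),interpolation=cv2.INTER_CUBIC)
cv2.imwrite("pics/b1.png",b)
b=cv2.resize(a[120:270,230:460],(800,522),interpolation=cv2.INTER_CUBIC)
cv2.imwrite("pics/b2.png",b)
E
```

```text
(no output)
```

View pics/b1.png

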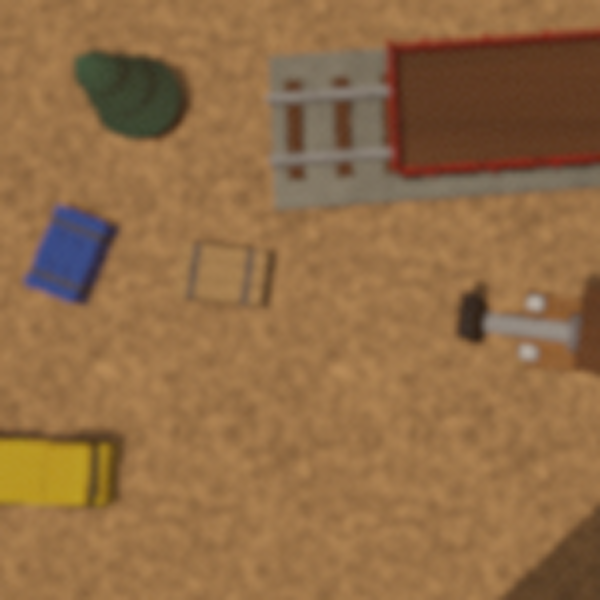

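View pics/b2.png

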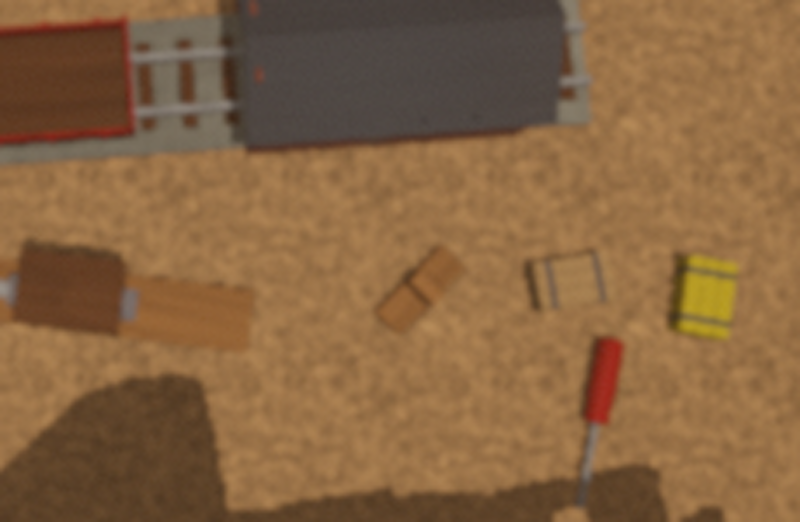

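```bash
cat >> h.py <<'E'
def rect(mask,cam_,z):
    c,_=cv2.findContours(mask.astype(np.uint8),cv2.RETR_EXTERNAL,cv2.CHAIN_APPROX_NONE)
    c=max(c,key=cv2.contourArea)[:,0,:]
    w=np.array([ray(cam_,(q[1],q[0]),z)[:2] for q in c],np.float32)
    (cx,cy),(a,b),_=r=cv2.minAreaRect(w*1000)
    bp=cv2.boxPoints(r); e=[bp[1]-bp[0],bp[2]-bp[1]]; L=max(e,key=np.linalg.norm)
    return np.round([cx,cy]),np.round(sorted([a,b])),round(np.degrees(np.arctan2(L[1],L[0]))%180,1)
E
python3 - <<'E'
from h import *
cam("top")
for n,z in [("pack3",.03),("chock",.014),("wagon",.07),("loader",.012),("track",.006),("shed",.1)]:
    for a in vision.silhouettes(n,"top"):
        if a["confidence"]>.3: print(n,np.round(a["at"]),round(a["confidence"],2),rect(a["mask"],"top",z))
pts={"bedL_top":(133.5,157.5,.006),"bedL_bot":(172,158.5,.006),"bedR_bot":(155.3,398.5,.006),"bedR_top":(120,397,.006),
"wag_tl":(130.7,187.2,.075),"wag_bl":(163.5,189.3,.075),"wag_tr":(126,267,.075),"wag_br":(158.5,268.5,.075),
"base_tr":(202.6,303,.012),"base_br":(220.3,301.8,.012),"paddle":(199.5,208,.084),"tail":(146.5,192.5,.054)}
for k,v in pts.items(): print(k,np.round(ray("top",v[:2],v[2])[:2]*1000))
st()
E
```

```text
pack3 [188. 147.] 0.91 (array([509., 348.]), array([46., 75.]), np.float32(84.6))
pack3 [209. 433.] 0.72 (array([ 463., -564.]), array([55., 74.]), np.float32(171.3))
pack3 [198. 394.] 0.65 (array([ 476., -442.]), array([44., 78.]), np.float32(98.5))
pack3 [181. 105.] 0.55 (array([524., 477.]), array([62., 72.]), np.float32(156.3))
chock [201. 350.] 0.53 (array([ 468., -310.]), array([32., 93.]), np.float32(134.7))
wagon [146. 224.] 0.92 (array([648.,  87.]), array([114., 255.]), np.float32(94.9))
loader [205. 257.] 0.9 (array([462.,   4.]), array([ 75., 323.]), np.float32(83.1))
track [150. 269.] 0.79 (array([651.,  89.]), array([132., 480.]), np.float32(94.4))
track [199. 394.] 0.65 (array([ 477., -452.]), array([47., 81.]), np.float32(99.4))
track [145. 224.] 0.46 (array([662.,  92.]), array([116., 266.]), np.float32(94.4))
shed [127. 344.] 0.64 (array([ 680., -279.]), array([179., 286.]), np.float32(95.4))
bedL_top [697. 326.]
bedL_bot [567. 318.]
bedR_bot [ 627. -474.]
bedR_top [ 747. -474.]
wag_tl [689. 213.]
wag_bl [584. 203.]
wag_tr [705. -39.]
wag_br [601. -45.]
base_tr [ 468. -158.]
base_br [ 411. -154.]
paddle [470. 141.]
tail [643. 199.]
t 1.9 pos [ 0.1514 -0.5288  0.4047] rot [3.142 0.    0.279] F [-0.4  0.2  0.7] w 0.094
```

The top view shows pale loose packs at (188,147), pack3 on the left, and (198,394), pack4 on the right. The blue block at (183,108) and the yellow block at (205,433) are look-alikes and stay put. Next I'll go over pack4 and look closer.

Emit:
arm_command:
  plan: [-1,0.81,0.2,0,0.65,-1,0.81,0.2,0,0.65,-1,0.81,0.2,0,0.65,-1,0.81,0.2,0,0.65,-1,0.81,0.2,0,0.65,-1,0.81,0.2,0,0.65,-1,0.81,0.2,0,0.65,-1,0.81,0.2,0,0.65,-1,0.81,0.2,0,0.65,-1,0.81,0.2,0,0.65,-1,0.81,0.2,0,0.65,-1,0.81,0.2,0,0.65]

```text
time_s: 3.1
ee_pos: [0.4752, -0.4489, 0.4047]
eef_rot: [3.142, 0.0, 1.636]
force: [0.0, -0.8, -0.0]
grip_width: 0.094
```

```bash
cat >> h.py <<'E'
def look(n,name,things):
    st(); im=cam("wrist"); 
    for th,z in things:
        for a in vision.silhouettes(th,"wrist"):
            if a["confidence"]>.3: print(th,np.round(a["at"]),round(a["confidence"],2),rect(a["mask"],"wrist",z))
        for a in vision.pinpoint(th,"wrist")[:3]:
            print("  pin",th,np.round(a["at"]),round(a["confidence"],2),np.round(ray("wrist",a["at"],0.)*1000), np.round(ray("wrist",a["at"],z)*1000))
    cv2.imwrite(f"pics/{name}.png",im); return im
E
python3 - <<'E'
from h import *
look("wrist","c1",[("pack4",.03),("chock",.014)])
E
```

```text
t 3.1 pos [ 0.4752 -0.4489  0.4047] rot [3.142 0.    1.636] F [ 0.  -0.8 -0. ] w 0.094
pack4 [271. 238.] 0.97 (array([ 467., -558.]), array([41., 72.]), np.float32(173.4))
pack4 [175. 253.] 0.59 (array([ 477., -451.]), array([44., 73.]), np.float32(99.3))
  pin pack4 [175. 251.] 0.86 [ 472. -451.    0.] [ 472. -446.   30.]
  pin pack4 [271. 240.] 0.64 [ 467. -572.    0.] [ 467. -557.   30.]
  pin chock [ 49. 257.] 0.85 [ 470. -314.    0.] [ 470. -317.   14.]
```

View pics/c1.png

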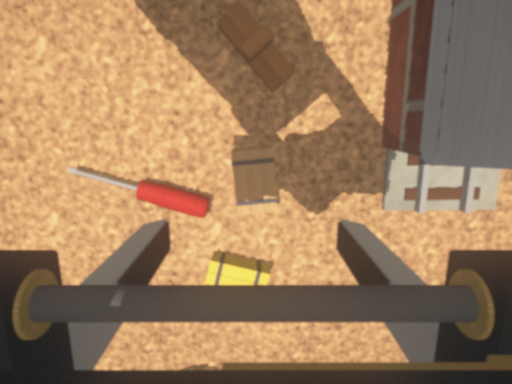

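```bash
python3 - <<'E'
import cv2
a=cv2.imread("pics/c1.png")
cv2.imwrite("pics/c1b.png",cv2.convertScaleAbs(cv2.resize(a[120:220,200:310],(660,600),interpolation=cv2.INTER_CUBIC),alpha=1.6))
E
```

```text
(no output)
```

View pics/c1b.png

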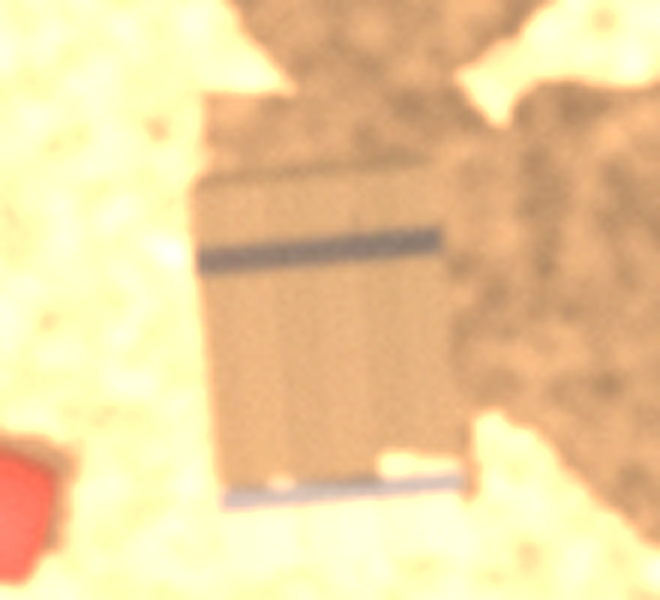

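```bash
python3 - <<'E'
from h import *
print(ray("wrist",(182.5,255.5),.03), proj("wrist",[.477,-.455,.03]))
# edges
for rc in [(150,232.5),(149,271.5),(203,237.5),(200,277),(161,252),(201.5,257.3)]: print(rc,np.round(ray("wrist",rc,.03)*1000))
E
```

```text
[ 0.47778927 -0.45347654  0.03      ] (np.float64(183.83994499171624), np.float64(254.66917994023615))
(150, 232.5) [ 451. -420.   30.]
(149, 271.5) [ 492. -417.   30.]
(203, 237.5) [ 460. -477.   30.]
(200, 277) [ 502. -471.   30.]
(161, 252) [ 472. -431.   30.]
(201.5, 257.3) [ 481. -474.   30.]
```

Emit:
arm_command:
  plan: [-0.36,0.005,-0.01,0,0.044,-0.36,0.005,-0.01,0,0.044,-0.36,0.005,-0.01,-0.12,0.044,-0.36,0.005,-0.01,-0.24,0.044,-0.36,0.005,-0.01,-0.34,0.044,-0.36,0.005,-0.01,-0.42,0.044,-0.36,0.005,-0.01,-0.48,0.044,-0.36,0.005,-0.01,-0.505,0.044,-0.36,0.005,-0.01,-0.505,0.044,1,0.005,-0.01,-0.505,0.044,1,0.005,-0.01,-0.505,0.044,1,0.005,-0.01,-0.505,0.044,1,0.005,-0.01,-0.505,0.044,1,0.005,-0.01,-0.505,0.044,1,0.005,-0.01,-0.505,0.044,1,0.005,-0.01,-0.505,0.044]
  newtons: 25

```text
time_s: 4.95
ee_pos: [0.4775, -0.4529, 0.2039]
eef_rot: [3.141, 0.001, 1.732]
force: [-1.3, 1.0, 6.8]
grip_width: 0.0439
```

Emit:
arm_command:
  plan: [1,0,0,0.12,0,1,0,0,0.24,0,1,0,0,0.36,0,1,0,0,0.49,0,1,0,0,0.49,0,1,0.05,0.11,0.49,-0.044,1,0.1,0.22,0.49,-0.044,1,0.15,0.33,0.49,-0.044,1,0.2,0.44,0.49,-0.044,1,0.25,0.55,0.49,-0.044,1,0.3,0.66,0.49,-0.044,1,0.35,0.77,0.49,-0.044,1,0.4,0.88,0.49,-0.044,1,0.43,1,0.49,-0.044,1,0.43,1,0.49,-0.044,1,0.43,1,0.49,-0.044]

```text
time_s: 6.55
ee_pos: [0.6494, -0.0518, 0.3979]
eef_rot: [-3.141, -0.0, 1.642]
force: [-0.9, -0.3, -1.0]
grip_width: 0.0441
```

```bash
python3 - <<'E'
from h import *
look("wrist","d1",[("wagon",.075)])
E
```

```text
t 6.55 pos [ 0.6494 -0.0518  0.3979] rot [-3.141 -0.     1.642] F [-0.9 -0.3 -1. ] w 0.0441
wagon [ 84. 271.] 0.86 (array([655.,  29.]), array([106., 150.]), np.float32(94.1))
  pin wagon [ 44. 266.] 0.82 [653.  85.   0.] [651.  70.  75.]
  pin wagon [194.  73.] 0.54 [442. -91.   0.] [482. -71.  75.]
```

View pics/d1.png

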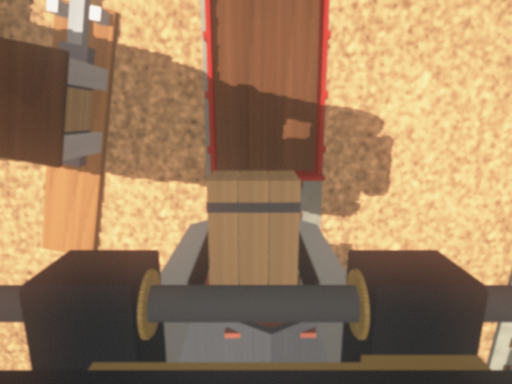

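```bash
python3 - <<'E'
from h import *
for r,l,rr in [(10,207.5,327),(60,209,325),(120,210.5,323.5),(160,212,321.5)]:
    a,b=ray("wrist",(r,l),.062)*1000,ray("wrist",(r,rr),.062)*1000
    print(np.round(a[:2]),np.round(b[:2]),np.round((a+b)[:2]/2,1))
print(np.round(ray("wrist",(178,310),.075)*1000))
E
```

```text
[599.  96.] [701. 103.] [650.4  99.6]
[602.  56.] [704.  63.] [653.2  59.5]
[605.   4.] [709.  11.] [657.2   7.8]
[608. -32.] [711. -25.] [659.8 -29. ]
[700. -41.  75.]
```

Emit:
arm_command:
  plan: [1,0.0165,0.14,0,0,1,0.0165,0.14,0,0,1,0.0165,0.14,-0.1,0,1,0.0165,0.14,-0.2,0,1,0.0165,0.14,-0.28,0,1,0.0165,0.14,-0.34,0,1,0.0165,0.14,-0.37,0,1,0.0165,0.14,-0.38,0,1,0.0165,0.14,-0.38,0,-0.22,0.0165,0.14,-0.38,0,-0.22,0.0165,0.14,-0.38,0,-0.22,0.0165,0.14,-0.38,0,-0.22,0.0165,0.14,-0.38,0]

```text
time_s: 8.0
ee_pos: [0.656, 0.0033, 0.2472]
eef_rot: [3.141, 0.0, 1.64]
force: [-0.1, 0.1, -0.8]
grip_width: 0.0577
```

Emit:
arm_command:
  plan: [-0.22,0,0,0.12,0,-0.22,0,0,0.24,0,-0.22,0,0,0.38,0,-0.22,-0.38,0.82,0.38,-0.08,-0.22,-0.38,0.82,0.38,-0.08,-0.22,-0.38,0.82,0.38,-0.08,-0.22,-0.38,0.82,0.38,-0.08,-0.22,-0.38,0.82,0.38,-0.08,-0.22,-0.38,0.82,0.38,-0.08,-0.22,-0.38,0.82,0.38,-0.08,-0.22,-0.38,0.82,0.38,-0.08,-0.22,-0.38,0.82,0.38,-0.08]

```text
time_s: 9.2
ee_pos: [0.5032, 0.3325, 0.3988]
eef_rot: [3.141, -0.0, 1.475]
force: [0.5, -0.1, 0.3]
grip_width: 0.0574
```

```bash
python3 - <<'E'
from h import *
look("wrist","e1",[("pack3",.03)])
cv2.imwrite("pics/e1t.png",cam("top"))
E
```

```text
t 9.2 pos [0.5032 0.3325 0.3988] rot [ 3.141 -0.     1.475] F [ 0.5 -0.1  0.3] w 0.0574
pack3 [ 33. 267.] 0.93 (array([528., 473.]), array([49., 70.]), np.float32(159.0))
pack3 [164. 261.] 0.65 (array([513., 349.]), array([44., 70.]), np.float32(82.7))
  pin pack3 [160. 257.] 0.98 [510. 345.   0.] [510. 349.  30.]
  pin pack3 [ 38. 265.] 0.67 [531. 472.   0.] [529. 466.  30.]
  pin pack3 [41. 94.] 0.31 [353. 486.   0.] [365. 479.  30.]
```

View pics/e1.png

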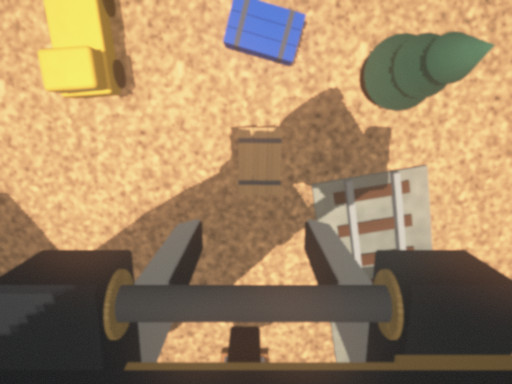

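View pics/e1t.png

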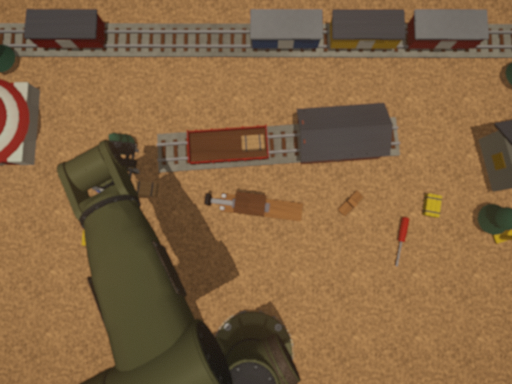

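Emit:
arm_command:
  plan: [-0.36,0.022,0.041,0,0,-0.36,0.022,0.041,-0.12,0,-0.36,0.022,0.041,-0.24,0,-0.36,0.022,0.041,-0.34,0,-0.36,0.022,0.041,-0.42,0,-0.36,0.022,0.041,-0.47,0,-0.36,0.022,0.041,-0.49,0,-0.36,0.022,0.041,-0.49,0,1,0.022,0.041,-0.49,0,1,0.022,0.041,-0.49,0,1,0.022,0.041,-0.49,0,1,0.022,0.041,-0.49,0,1,0.022,0.041,-0.49,0,1,0.022,0.041,-0.49,0]

```text
time_s: 10.8
ee_pos: [0.513, 0.3477, 0.2038]
eef_rot: [3.14, -0.001, 1.473]
force: [-0.6, -2.2, 6.9]
grip_width: 0.0439
```

Emit:
arm_command:
  plan: [1,0,0,0.12,0,1,0,0,0.24,0,1,0,0,0.36,0,1,0,0,0.45,0,1,0.08,-0.11,0.45,0.08,1,0.16,-0.22,0.45,0.08,1,0.24,-0.34,0.45,0.08,1,0.33,-0.46,0.45,0.08,1,0.33,-0.46,0.45,0.08,1,0.33,-0.46,0.45,0.08]

```text
time_s: 11.8
ee_pos: [0.6463, 0.1603, 0.3823]
eef_rot: [-3.142, 0.0, 1.636]
force: [0.0, 0.2, -0.9]
grip_width: 0.0439
```

```bash
python3 - <<'E'
from h import *
look("wrist","f1",[("wagon",.075),("wagon_tail",.054)])
cv2.imwrite("pics/f1t.png",cam("top"))
E
```

```text
t 11.8 pos [0.6463 0.1603 0.3823] rot [-3.142  0.     1.636] F [ 0.   0.2 -0.9] w 0.0439
wagon [164. 256.] 0.65 (array([643., 176.]), array([ 78., 105.]), np.float32(4.5))
wagon_tail [165. 251.] 0.63 (array([642., 173.]), array([ 85., 113.]), np.float32(4.9))
  pin wagon_tail [134. 250.] 0.8 [637. 211.   0.] [637. 213.  54.]
```

View pics/f1.png

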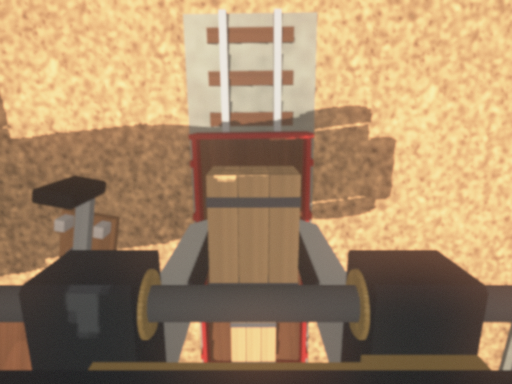

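Emit:
arm_command:
  plan: [1,-0.006,0.014,0,0,1,-0.006,0.014,-0.1,0,1,-0.006,0.014,-0.2,0,1,-0.006,0.014,-0.27,0,1,-0.006,0.014,-0.32,0,1,-0.006,0.014,-0.34,0,1,-0.006,0.014,-0.34,0,1,-0.006,0.014,-0.34,0,-0.22,-0.006,0.014,-0.34,0,-0.22,-0.006,0.014,-0.34,0,-0.22,-0.006,0.014,-0.34,0,-0.22,-0.006,0.014,-0.34,0]

```text
time_s: 13.3
ee_pos: [0.6423, 0.1695, 0.2466]
eef_rot: [-3.141, -0.0, 1.64]
force: [-0.1, 0.4, 0.3]
grip_width: 0.0573
```

Emit:
arm_command:
  plan: [-0.22,0,0,0.12,0,-0.22,0,0,0.24,0,-0.22,0,0,0.385,0,-0.22,-0.42,-0.07,0.385,0.667,-0.22,-0.42,-0.07,0.385,0.667,-0.22,-0.42,-0.07,0.385,0.667,-0.22,-0.42,-0.07,0.385,0.667,-0.22,-0.42,-0.07,0.385,0.667,-0.22,-0.42,-0.07,0.385,0.667,-0.22,-0.42,-0.07,0.385,0.667,-0.22,-0.42,-0.07,0.385,0.667,-0.22,-0.42,-0.07,0.385,0.667,-0.22,-0.42,-0.07,0.385,0.667,-0.22,-0.42,-0.07,0.385,0.667,-0.22,-0.42,-0.07,0.385,0.667,-0.22,-0.42,-0.07,0.385,0.667]

```text
time_s: 14.9
ee_pos: [0.4743, 0.1413, 0.4007]
eef_rot: [3.142, 0.0, 3.036]
force: [0.5, -0.0, -0.5]
grip_width: 0.0576
```

```bash
python3 - <<'E'
from h import *
look("wrist","g1",[("pull_grip",.066)])
cv2.imwrite("pics/g1t.png",cam("top")[100:270,120:460])
E
```

```text
t 14.9 pos [0.4743 0.1413 0.4007] rot [3.142 0.    3.036] F [ 0.5 -0.  -0.5] w 0.0576
pull_grip [179. 117.] 0.67 (array([464.,  24.]), array([ 81., 254.]), np.float32(83.3))
pull_grip [179. 224.] 0.63 (array([470., 106.]), array([46., 90.]), np.float32(83.9))
  pin pull_grip [186. 256.] 0.81 [488. 142.   0.] [474. 143.  66.]
```

View pics/g1.png

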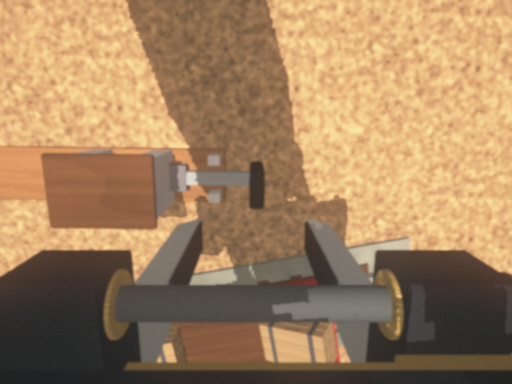

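View pics/g1t.png

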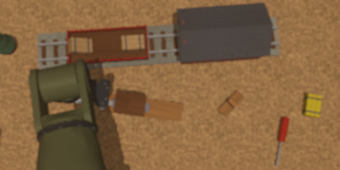

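```bash
python3 - <<'E'
from h import *
for rc,z in [((184,256.5),.084),((162,249.5),.084),((207,250.5),.084),((207,264),.084),((162,263),.084)]: print(rc,np.round(ray("wrist",rc,z)*1000,1))
# base edges at z=.012, rod edges
for rc,z in [((147,5),.012),((150.5,222),.012),((199,5),.012),((173,200),.027),((186,200),.027),((173,245),.027),((187,245),.027)]: print(rc,np.round(ray("wrist",rc,z)*1000,1))
a=cv2.imread("pics/g1.png"); cv2.imwrite("pics/g1b.png",cv2.resize(a[135:245,30:280],(800,352),interpolation=cv2.INTER_CUBIC))
E
```

```text
(184, 256.5) [468.5 144.2  84. ]
(162, 249.5) [448.1 140.1  84. ]
(207, 250.5) [489.3 136.6  84. ]
(207, 264) [490.6 148.8  84. ]
(162, 263) [449.4 152.   84. ]
(147, 5) [ 413.2 -124.8   12. ]
(150.5, 222) [441.9 109.8  12. ]
(199, 5) [ 470.3 -140.6   12. ]
(173, 200) [461.8  85.1  27. ]
(186, 200) [475.8  83.1  27. ]
(173, 245) [466.8 132.7  27. ]
(187, 245) [481.9 131.   27. ]
```

View pics/g1b.png

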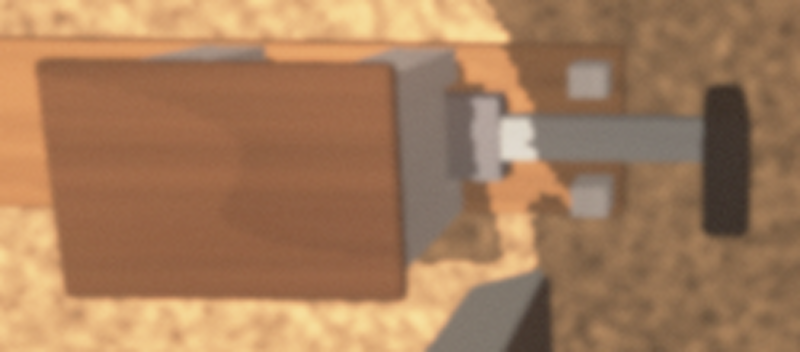

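Emit:
arm_command:
  plan: [-0.22,-0.008,0.007,-0.1,0,-0.22,-0.008,0.007,-0.2,0,-0.22,-0.008,0.007,-0.28,0,-0.22,-0.008,0.007,-0.34,0,-0.22,-0.008,0.007,-0.38,0,-0.22,-0.008,0.007,-0.387,0,-0.22,-0.008,0.007,-0.387,0,1,-0.008,0.007,-0.387,0,1,-0.008,0.007,-0.387,0,1,-0.008,0.007,-0.387,0,1,-0.008,0.007,-0.387,0,1,-0.008,0.007,-0.387,0,1,-0.008,0.007,-0.387,0]
  newtons: 40

```text
time_s: 16.4
ee_pos: [0.4712, 0.1444, 0.2461]
eef_rot: [3.14, 0.001, 3.037]
force: [-1.9, 9.1, -4.3]
grip_width: 0.0141
```

Emit:
arm_command:
  plan: [1,0.006,0.05,0,0,1,0.012,0.1,0,0,1,0.018,0.15,0,0,1,0.024,0.2,0,0,1,0.029,0.25,0,0,1,0.033,0.285,0,0,1,0.033,0.285,0,0,1,0.033,0.285,0,0]

```text
time_s: 17.2
ee_pos: [0.4846, 0.2577, 0.2459]
eef_rot: [-3.14, 0.0, 3.037]
force: [2.1, -8.7, 3.2]
grip_width: 0.0134
```

Emit:
arm_command:
  plan: [1,0.001,0.008,0,0,1,0.0017,0.015,0,0,1,0.002,0.018,0,0,1,0.002,0.018,0,0,1,0.002,0.018,0,0]

```text
time_s: 17.7
ee_pos: [0.4854, 0.2644, 0.2459]
eef_rot: [-3.14, 0.0, 3.036]
force: [1.0, -10.6, 3.4]
grip_width: 0.0135
```

Emit:
arm_command:
  plan: [1,0.001,0.007,0,0,1,0.001,0.01,0,0,1,0.001,0.01,0,0,1,0.001,0.01,0,0]

```text
time_s: 18.1
ee_pos: [0.486, 0.2659, 0.2456]
eef_rot: [-3.133, -0.002, 3.036]
force: [-3.1, -41.2, 12.7]
grip_width: 0.0137
```

Emit:
arm_command:
  plan: [1,-0.001,-0.012,0,0,1,-0.001,-0.012,0,0,1,-0.005,-0.04,0,0,1,-0.009,-0.08,0,0,1,-0.014,-0.12,0,0,1,-0.018,-0.16,0,0,1,-0.023,-0.2,0,0,1,-0.027,-0.24,0,0,1,-0.032,-0.28,0,0,1,-0.036,-0.307,0,0,1,-0.036,-0.31,0,0,1,-0.036,-0.31,0,0,-0.22,-0.036,-0.31,0,0,-0.22,-0.036,-0.31,0,0,-0.22,-0.036,-0.31,0,0,-0.22,-0.036,-0.31,0,0]

```text
time_s: 19.7
ee_pos: [0.4711, 0.1453, 0.2457]
eef_rot: [-3.141, -0.0, 3.037]
force: [-0.5, -0.7, 1.0]
grip_width: 0.0426
```

```bash
python3 - <<'E'
from h import *
im=cam("top"); cv2.imwrite("pics/i1.png",cv2.resize(im[120:250,130:460],(800,315)))
im=cam("wrist"); cv2.imwrite("pics/i2.png",im)
E
```

```text
(no output)
```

View pics/i1.png

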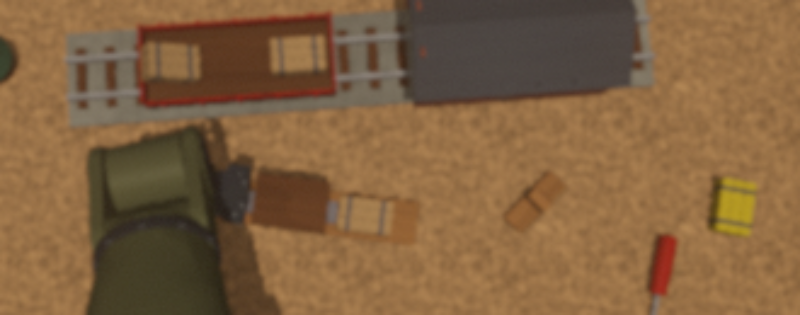

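View pics/i2.png

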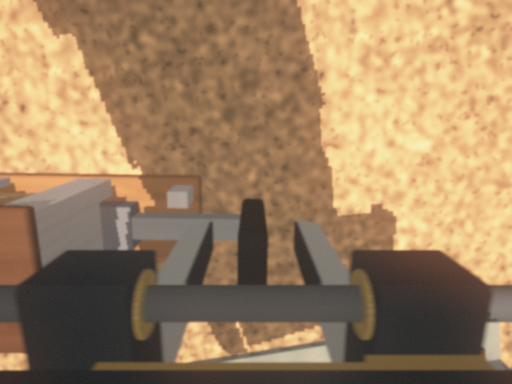

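Emit:
arm_command:
  plan: [-0.22,0,0,0.12,0,-0.22,0,0,0.24,0,-0.22,0,0,0.387,0,-0.22,-0.069,-0.573,0.387,-0.755,-0.22,-0.069,-0.573,0.387,-0.755,-0.22,-0.069,-0.573,0.387,-0.755,-0.22,-0.069,-0.573,0.387,-0.755,-0.22,-0.069,-0.573,0.387,-0.755,-0.22,-0.069,-0.573,0.387,-0.755,-0.22,-0.069,-0.573,0.387,-0.755,-0.22,-0.069,-0.573,0.387,-0.755,-0.22,-0.069,-0.573,0.387,-0.755,-0.22,-0.069,-0.573,0.387,-0.755,-0.22,-0.069,-0.573,0.387,-0.755,-0.22,-0.069,-0.573,0.387,-0.755,-0.22,-0.069,-0.573,0.387,-0.755,-0.22,-0.069,-0.573,0.387,-0.755]

```text
time_s: 21.5
ee_pos: [0.4435, -0.0839, 0.4006]
eef_rot: [-3.142, -0.0, 1.458]
force: [0.8, -0.2, 0.0]
grip_width: 0.0574
```

```bash
python3 - <<'E'
from h import *
look("wrist","j1",[("pack1",.042)])
E
```

```text
t 21.5 pos [ 0.4435 -0.0839  0.4006] rot [-3.142 -0.     1.458] F [ 0.8 -0.2  0. ] w 0.0574
pack1 [183. 256.] 0.88 (array([447., -85.]), array([44., 73.]), np.float32(83.1))
pack1 [ 60. 474.] 0.76 (array([666.,   5.]), array([66., 77.]), np.float32(93.3))
  pin pack1 [179. 254.] 0.8 [444. -89.   0.] [444. -82.  42.]
```

View pics/j1.png

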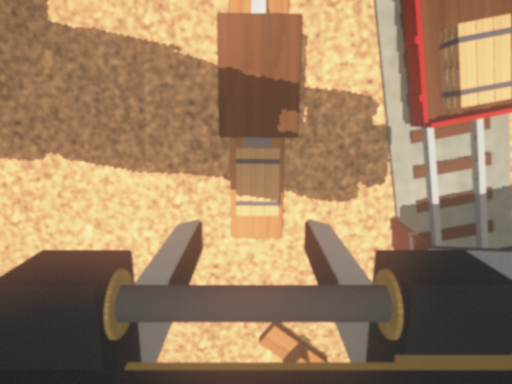

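Emit:
arm_command:
  plan: [-0.3,0.006,-0.007,-0.12,0,-0.3,0.006,-0.007,-0.24,0,-0.3,0.006,-0.007,-0.34,0,-0.3,0.006,-0.007,-0.41,0,-0.3,0.006,-0.007,-0.45,0,-0.3,0.006,-0.007,-0.46,0,-0.3,0.006,-0.007,-0.46,0,1,0.006,-0.007,-0.46,0,1,0.006,-0.007,-0.46,0,1,0.006,-0.007,-0.46,0,1,0.006,-0.007,-0.46,0,1,0.006,-0.007,-0.46,0,1,0.006,-0.007,-0.46,0]
  newtons: 25

```text
time_s: 22.95
ee_pos: [0.4462, -0.0868, 0.2175]
eef_rot: [3.14, 0.0, 1.456]
force: [-0.6, 0.9, 7.4]
grip_width: 0.0435
```

Emit:
arm_command:
  plan: [1,0,0,0.12,0,1,0,0,0.24,0,1,0,0,0.36,0,1,0,0,0.42,0,1,0.1,0.085,0.42,0.089,1,0.2,0.17,0.42,0.089,1,0.3,0.255,0.42,0.089,1,0.4,0.34,0.42,0.089,1,0.507,0.427,0.42,0.089,1,0.507,0.427,0.42,0.089,1,0.507,0.427,0.42,0.089]

```text
time_s: 24.05
ee_pos: [0.6495, 0.0855, 0.3836]
eef_rot: [-3.14, -0.0, 1.644]
force: [0.2, -0.4, -0.1]
grip_width: 0.0437
```

```bash
python3 - <<'E'
from h import *
look("wrist","k1",[("pack3",.07)])
E
```

```text
t 24.05 pos [0.6495 0.0855 0.3836] rot [-3.14  -0.     1.644] F [ 0.2 -0.4 -0.1] w 0.0437
pack3 [227. 253.] 0.85 (array([651.,  47.]), array([ 85., 112.]), np.float32(94.1))
pack3 [243.  82.] 0.7 (array([492.,  21.]), array([14., 30.]), np.float32(39.1))
pack3 [ 90. 253.] 0.65 (array([641., 169.]), array([49., 77.]), np.float32(92.9))
  pin pack3 [ 88. 255.] 0.87 [644. 176.   0.] [643. 171.  70.]
  pin pack3 [233. 252.] 0.65 [651.  18.   0.] [649.  43.  70.]
  pin pack3 [239.  69.] 0.6 [442.  -5.   0.] [481.  25.  70.]
```

View pics/k1.png

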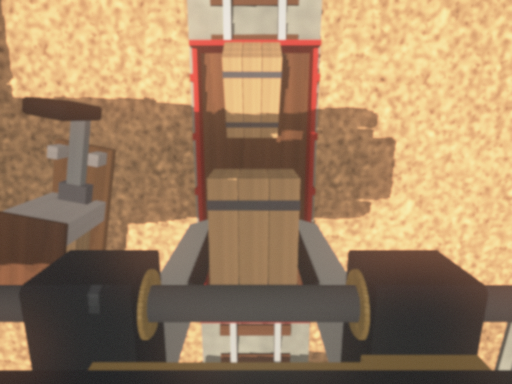

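Emit:
arm_command:
  plan: [1,0,0,-0.1,0,1,0,0,-0.2,0,1,0,0,-0.27,0,1,0,0,-0.32,0,1,0,0,-0.34,0,1,0,0,-0.34,0,1,0,0,-0.34,0,-0.22,0,0,-0.34,0,-0.22,0,0,-0.34,0,-0.22,0,0,-0.34,0,-0.22,0,0,-0.34,0]

```text
time_s: 25.3
ee_pos: [0.6488, 0.0841, 0.2489]
eef_rot: [3.141, 0.0, 1.642]
force: [0.2, -0.3, 0.2]
grip_width: 0.0573
```

Emit:
arm_command:
  plan: [-0.22,0,0,0.12,0,-0.22,0,0,0.24,0,-0.22,0,0,0.36,0,-0.22,-0.444,0.15,0.36,0.666,-0.22,-0.444,0.15,0.36,0.666,-0.22,-0.444,0.15,0.36,0.666,-0.22,-0.444,0.15,0.36,0.666,-0.22,-0.444,0.15,0.36,0.666,-0.22,-0.444,0.15,0.36,0.666,-0.22,-0.444,0.15,0.36,0.666,-0.22,-0.444,0.15,0.36,0.666,-0.22,-0.444,0.15,0.36,0.666,-0.22,-0.444,0.15,0.36,0.666,-0.22,-0.444,0.15,0.36,0.666,-0.22,-0.444,0.15,0.36,0.666]

```text
time_s: 26.8
ee_pos: [0.4711, 0.1441, 0.3928]
eef_rot: [3.142, 0.0, 3.035]
force: [0.4, 0.7, -0.1]
grip_width: 0.0574
```

```bash
python3 - <<'E'
from h import *
look("wrist","l1",[("pull_grip",.066)])
cv2.imwrite("pics/l1t.png",cam("top")[100:270,120:460])
E
```

```text
t 26.8 pos [0.4711 0.1441 0.3928] rot [3.142 0.    3.035] F [ 0.4  0.7 -0.1] w 0.0574
pull_grip [186. 222.] 0.96 (array([470., 106.]), array([47., 91.]), np.float32(84.3))
  pin pull_grip [190. 252.] 0.56 [487. 141.   0.] [473. 143.  66.]
```

View pics/l1.png

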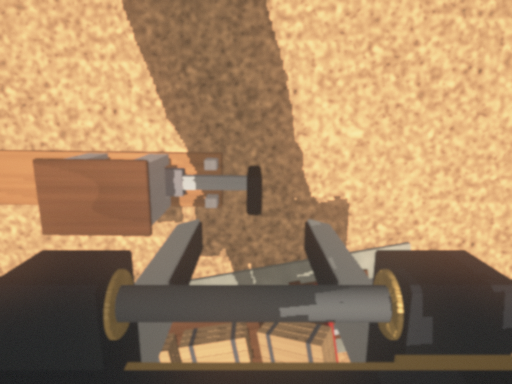

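View pics/l1t.png

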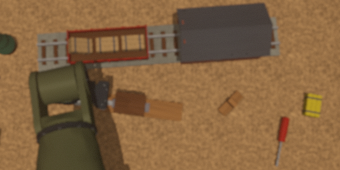

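Three packs are in the wagon and the paddle is home. I'll do the second pull with the same numbers. dz = (0.246-0.3928)/0.4 = -0.367.

Emit:
arm_command:
  plan: [-0.22,0,0,-0.1,0,-0.22,0,0,-0.2,0,-0.22,0,0,-0.28,0,-0.22,0,0,-0.34,0,-0.22,0,0,-0.367,0,-0.22,0,0,-0.367,0,1,0,0,-0.367,0,1,0,0,-0.367,0,1,0,0,-0.367,0,1,0,0,-0.367,0,1,0,0,-0.367,0,1,0,0,-0.367,0]
  newtons: 40

```text
time_s: 28.2
ee_pos: [0.4712, 0.1444, 0.2462]
eef_rot: [3.14, 0.001, 3.037]
force: [-2.3, 8.8, -3.8]
grip_width: 0.014
```

Emit:
arm_command:
  plan: [1,0.006,0.05,0,0,1,0.012,0.1,0,0,1,0.018,0.15,0,0,1,0.024,0.2,0,0,1,0.029,0.25,0,0,1,0.033,0.285,0,0,1,0.035,0.3,0,0,1,0.036,0.308,0,0,1,0.036,0.309,0,0,1,0.036,0.31,0,0]

```text
time_s: 29.2
ee_pos: [0.4859, 0.2655, 0.2457]
eef_rot: [-3.135, -0.002, 3.036]
force: [-2.6, -34.4, 10.9]
grip_width: 0.0137
```

At the stop: the reading is 34 N against a spring of about 10 N. Letting it back home.

Emit:
arm_command:
  plan: [1,-0.001,-0.01,0,0,1,-0.001,-0.01,0,0,1,-0.005,-0.04,0,0,1,-0.009,-0.08,0,0,1,-0.014,-0.12,0,0,1,-0.018,-0.16,0,0,1,-0.023,-0.2,0,0,1,-0.027,-0.24,0,0,1,-0.032,-0.28,0,0,1,-0.036,-0.305,0,0,1,-0.036,-0.308,0,0,1,-0.036,-0.308,0,0,-0.22,-0.036,-0.308,0,0,-0.22,-0.036,-0.308,0,0,-0.22,-0.036,-0.308,0,0,-0.22,-0.036,-0.308,0,0]

```text
time_s: 30.8
ee_pos: [0.4711, 0.1448, 0.2457]
eef_rot: [-3.141, -0.0, 3.037]
force: [-0.2, -1.1, 0.7]
grip_width: 0.0426
```

Emit:
arm_command:
  plan: [-0.22,0,0,0.12,0,-0.22,0,0,0.24,0,-0.22,0,0,0.387,0,-0.22,-0.063,-0.57,0.387,-0.755,-0.22,-0.063,-0.57,0.387,-0.755,-0.22,-0.063,-0.57,0.387,-0.755,-0.22,-0.063,-0.57,0.387,-0.755,-0.22,-0.063,-0.57,0.387,-0.755,-0.22,-0.063,-0.57,0.387,-0.755,-0.22,-0.063,-0.57,0.387,-0.755,-0.22,-0.063,-0.57,0.387,-0.755,-0.22,-0.063,-0.57,0.387,-0.755,-0.22,-0.063,-0.57,0.387,-0.755,-0.22,-0.063,-0.57,0.387,-0.755,-0.22,-0.063,-0.57,0.387,-0.755,-0.22,-0.063,-0.57,0.387,-0.755,-0.22,-0.063,-0.57,0.387,-0.755]

```text
time_s: 32.5
ee_pos: [0.4459, -0.0832, 0.4006]
eef_rot: [-3.141, -0.0, 1.458]
force: [-0.0, 0.1, 0.6]
grip_width: 0.0571
```

```bash
python3 - <<'E'
from h import *
look("wrist","m1",[("pack1",.042)])
cv2.imwrite("pics/m1t.png",cam("top")[100:270,120:460])
E
```

```text
t 32.5 pos [ 0.4459 -0.0832  0.4006] rot [-3.141 -0.     1.458] F [-0.   0.1  0.6] w 0.0571
pack1 [ 60. 472.] 0.84 (array([666.,   4.]), array([66., 77.]), np.float32(94.4))
pack1 [181. 256.] 0.59 (array([448., -85.]), array([44., 72.]), np.float32(83.1))
pack1 [ 64. 429.] 0.52 (array([650.,  11.]), array([102., 121.]), np.float32(93.3))
  pin pack1 [ 70. 460.] 0.71 [678.   4.   0.] [653.   1.  42.]
  pin pack1 [178. 253.] 0.65 [445. -88.   0.] [446. -80.  42.]
```

View pics/m1.png

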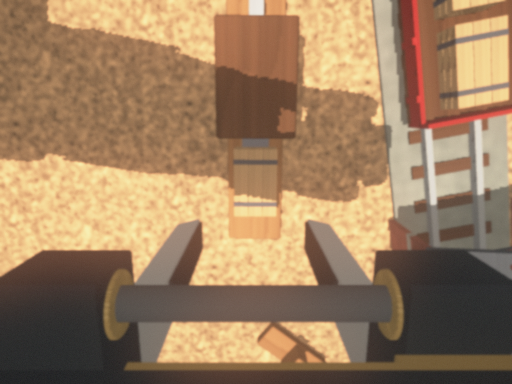

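Emit:
arm_command:
  plan: [-0.3,0.001,-0.009,-0.12,0,-0.3,0.001,-0.009,-0.24,0,-0.3,0.001,-0.009,-0.34,0,-0.3,0.001,-0.009,-0.41,0,-0.3,0.001,-0.009,-0.45,0,-0.3,0.001,-0.009,-0.46,0,-0.3,0.001,-0.009,-0.46,0,1,0.001,-0.009,-0.46,0,1,0.001,-0.009,-0.46,0,1,0.001,-0.009,-0.46,0,1,0.001,-0.009,-0.46,0,1,0.001,-0.009,-0.46,0,1,0.001,-0.009,-0.46,0]
  newtons: 25

```text
time_s: 34.0
ee_pos: [0.4466, -0.0868, 0.2175]
eef_rot: [3.14, 0.0, 1.456]
force: [-0.3, 0.5, 7.8]
grip_width: 0.044
```

Emit:
arm_command:
  plan: [1,0,0,0.12,0,1,0,0,0.24,0,1,0,0,0.36,0,1,0,0,0.42,0,1,0.1,0.085,0.42,0.089,1,0.2,0.17,0.42,0.089,1,0.3,0.255,0.42,0.089,1,0.4,0.34,0.42,0.089,1,0.507,0.427,0.42,0.089,1,0.507,0.427,0.42,0.089,1,0.507,0.427,0.42,0.089]

```text
time_s: 35.1
ee_pos: [0.6499, 0.0855, 0.3836]
eef_rot: [-3.14, -0.0, 1.644]
force: [-0.8, -0.4, -1.7]
grip_width: 0.044
```

```bash
python3 - <<'E'
from h import *
look("wrist","n1",[("pack3",.07)])
E
```

```text
t 35.1 pos [0.6499 0.0855 0.3836] rot [-3.14  -0.     1.644] F [-0.8 -0.4 -1.7] w 0.044
pack3 [ 88. 250.] 0.97 (array([641., 168.]), array([51., 78.]), np.float32(94.1))
pack3 [225. 254.] 0.83 (array([651.,  47.]), array([ 84., 111.]), np.float32(94.2))
pack3 [159. 253.] 0.68 (array([646., 112.]), array([17., 43.]), np.float32(4.1))
pack3 [138.  76.] 0.42 (array([477., 107.]), array([67., 89.]), np.float32(84.1))
  pin pack3 [ 84. 254.] 0.67 [642. 180.   0.] [642. 174.  70.]
```

View pics/n1.png

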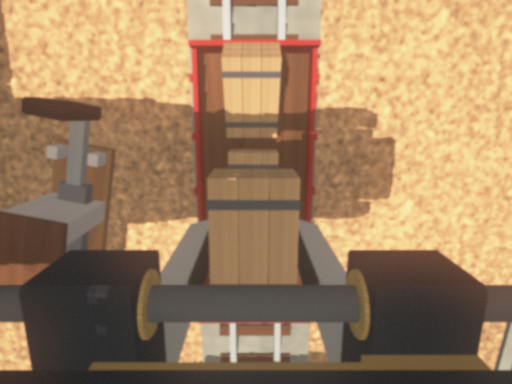

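Emit:
arm_command:
  plan: [1,-0.002,-0.002,-0.1,0,1,-0.002,-0.002,-0.18,0,1,-0.002,-0.002,-0.23,0,1,-0.002,-0.002,-0.255,0,1,-0.002,-0.002,-0.266,0,1,-0.002,-0.002,-0.266,0,1,-0.002,-0.002,-0.266,0,-0.22,-0.002,-0.002,-0.266,0,-0.22,-0.002,-0.002,-0.266,0,-0.22,-0.002,-0.002,-0.266,0,-0.22,-0.002,-0.002,-0.266,0]

```text
time_s: 36.35
ee_pos: [0.6484, 0.0833, 0.2784]
eef_rot: [3.141, 0.0, 1.642]
force: [0.9, -0.5, -0.8]
grip_width: 0.0573
```

Emit:
arm_command:
  plan: [-0.22,0,0,0.12,0,-0.22,0,0,0.24,0,-0.22,-0.053,0.48,0.24,0,-0.22,-0.053,0.48,0.24,0,-0.22,-0.053,0.48,0.24,0,0.5,-0.053,0.48,0.24,0,1,-0.053,0.48,0.24,0,1,-0.053,0.48,0.24,0,1,-0.053,0.48,0.24,0]

```text
time_s: 37.25
ee_pos: [0.6274, 0.2742, 0.3742]
eef_rot: [-3.141, 0.0, 1.641]
force: [0.2, -0.3, 0.1]
grip_width: 0.0287
```

```bash
python3 - <<'E'
from h import *
look("wrist","o1",[("wagon_tail",.054)])
im=cam("top"); cv2.imwrite("pics/o1t.png",cv2.resize(im[110:250,130:460],(800,340)))
im=cam("scene"); cv2.imwrite("pics/o1s.png",cv2.resize(im[130:330,110:410],(800,533)))
E
```

```text
t 37.25 pos [0.6274 0.2742 0.3742] rot [-3.141  0.     1.641] F [ 0.2 -0.3  0.1] w 0.0287
  pin wagon_tail [256. 264.] 0.95 [646. 185.   0.] [642. 209.  54.]
```

View pics/o1.png

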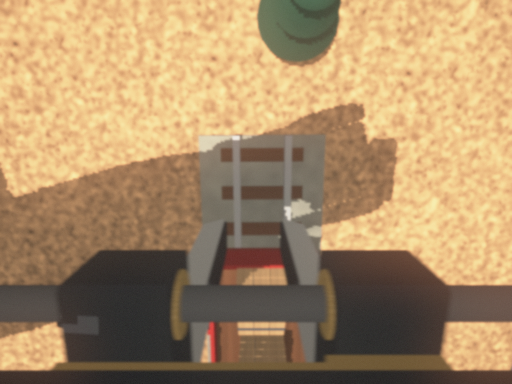

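View pics/o1t.png

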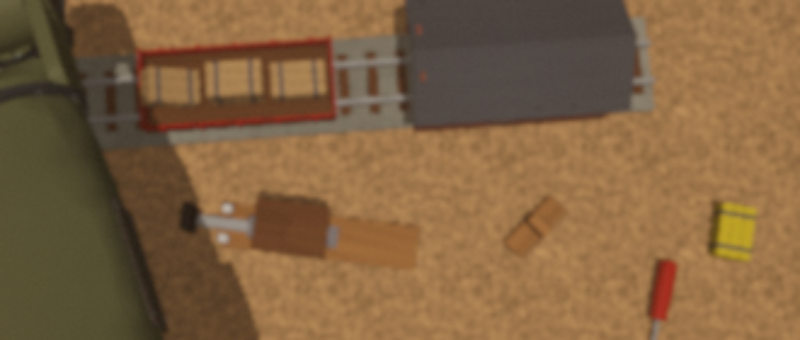

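View pics/o1s.png

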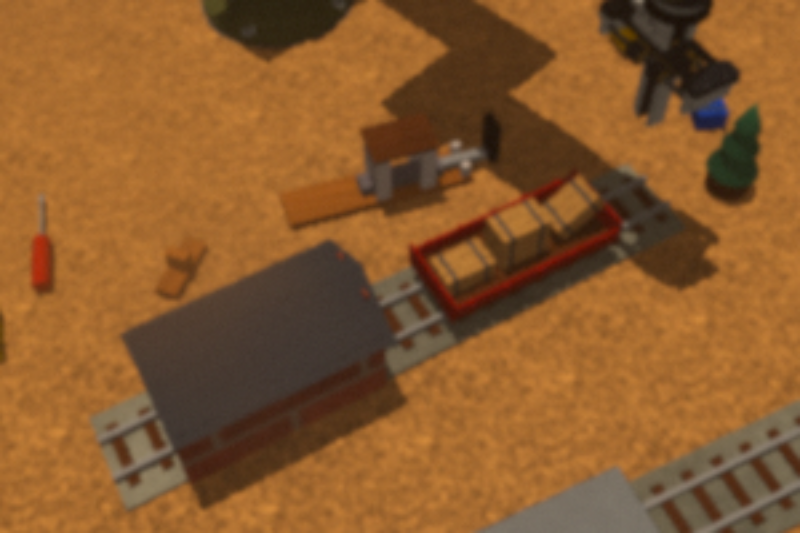

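Emit:
arm_command:
  plan: [1,0.029,-0.048,0,0,1,0.029,-0.048,-0.1,0,1,0.029,-0.048,-0.2,0,1,0.029,-0.048,-0.28,0,1,0.029,-0.048,-0.33,0,1,0.029,-0.048,-0.35,0,1,0.029,-0.048,-0.35,0,1,0.029,-0.048,-0.35,0]

```text
time_s: 38.3
ee_pos: [0.6391, 0.256, 0.2357]
eef_rot: [3.14, -0.001, 1.642]
force: [0.0, -0.4, 0.9]
grip_width: 0.0005
```

```bash
python3 - <<'E'
from h import *
look("wrist","p1",[])
E
```

```text
t 38.3 pos [0.6391 0.256  0.2357] rot [ 3.140e+00 -1.000e-03  1.642e+00] F [ 0.  -0.4  0.9] w 0.0005
```

View pics/p1.png

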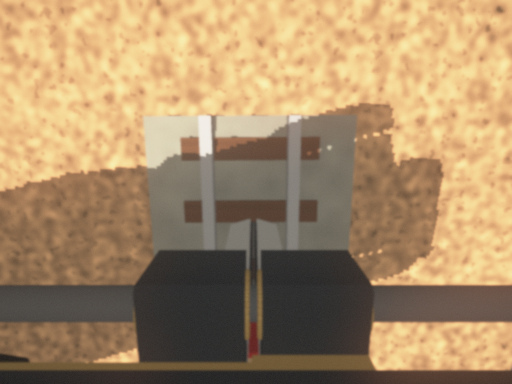

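Emit:
arm_command:
  plan: [1,0.0014,-0.02,0,0,1,0.0028,-0.04,0,0,1,0.0042,-0.06,0,0,1,0.005,-0.07,0,0,1,0.0056,-0.08,0,0,1,0.0063,-0.09,0,0,1,0.007,-0.1,0,0,1,0.0084,-0.12,0,0,1,0.0098,-0.14,0,0,1,0.0112,-0.16,0,0,1,0.0126,-0.18,0,0,1,0.014,-0.2,0,0,1,0.0154,-0.22,0,0,1,0.0168,-0.24,0,0,1,0.0182,-0.26,0,0,1,0.0196,-0.28,0,0,1,0.021,-0.3,0,0,1,0.0224,-0.32,0,0,1,0.0238,-0.34,0,0,1,0.0252,-0.36,0,0]

```text
time_s: 40.35
ee_pos: [0.6489, 0.1114, 0.2343]
eef_rot: [-3.142, -0.0, 1.642]
force: [-0.4, 5.1, 1.3]
grip_width: 0.0007
```

Emit:
arm_command:
  plan: [1,0.0014,-0.02,0,0,1,0.0028,-0.04,0,0,1,0.0042,-0.06,0,0,1,0.0056,-0.08,0,0,1,0.007,-0.1,0,0,1,0.0084,-0.12,0,0,1,0.0098,-0.14,0,0,1,0.0112,-0.16,0,0,1,0.0126,-0.18,0,0,1,0.014,-0.2,0,0,1,0.0154,-0.22,0,0,1,0.0168,-0.24,0,0]

```text
time_s: 41.55
ee_pos: [0.6555, 0.0154, 0.2343]
eef_rot: [-3.141, -0.0, 1.642]
force: [0.2, 5.5, 1.2]
grip_width: 0.0004
```

```bash
python3 - <<'E'
from h import *
im=cam("top"); cv2.imwrite("pics/q1.png",cv2.resize(im[100:250,130:460],(800,364)))
im=cam("scene"); cv2.imwrite("pics/q1s.png",cv2.resize(im[130:330,110:410],(800,533)))
E
```

```text
(no output)
```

View pics/q1s.png

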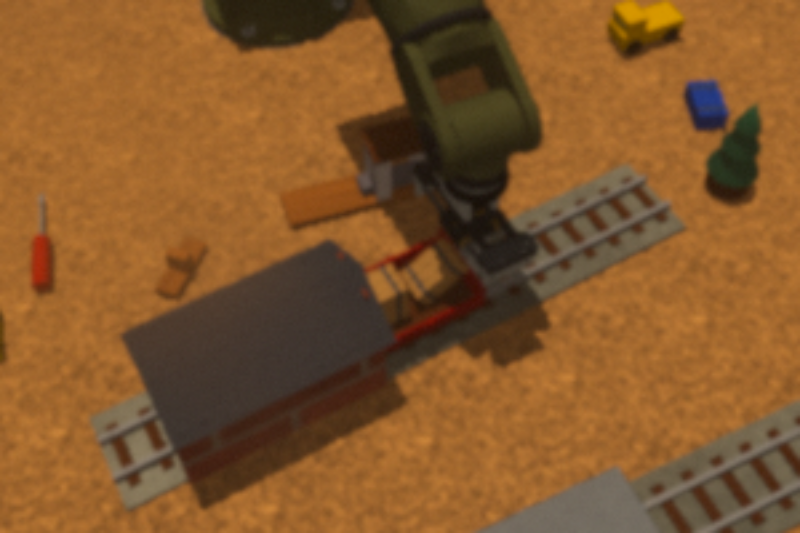

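View pics/q1.png

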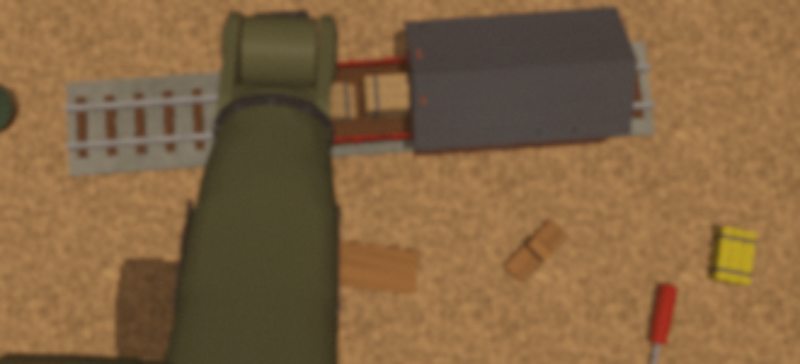

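Emit:
arm_command:
  plan: [1,0.0007,-0.01,0,0,1,0.0014,-0.02,0,0,1,0.002,-0.03,0,0,1,0.0028,-0.04,0,0,1,0.0035,-0.05,0,0]

```text
time_s: 42.15
ee_pos: [0.657, -0.0042, 0.2342]
eef_rot: [-3.141, -0.0, 1.642]
force: [-0.4, 4.0, -0.6]
grip_width: 0.0005
```

Emit:
arm_command:
  plan: [1,0.0007,-0.01,0,0,1,0.0014,-0.02,0,0,1,0.002,-0.03,0,0]

```text
time_s: 42.45
ee_pos: [0.6578, -0.0163, 0.2342]
eef_rot: [3.141, -0.0, 1.642]
force: [0.7, 5.1, -0.8]
grip_width: 0.0002
```

Emit:
arm_command:
  plan: [1,0.0005,-0.007,0,0,1,0.001,-0.014,0,0,1,0.0014,-0.02,0,0]

```text
time_s: 42.75
ee_pos: [0.6584, -0.0242, 0.2342]
eef_rot: [3.141, -0.0, 1.642]
force: [2.3, 4.7, -1.7]
grip_width: 0.0001
```

Emit:
arm_command:
  plan: [1,0.0005,-0.007,0,0,1,0.001,-0.014,0,0,1,0.0014,-0.02,0,0]

```text
time_s: 43.05
ee_pos: [0.659, -0.0321, 0.2342]
eef_rot: [3.141, -0.0, 1.642]
force: [2.0, 5.3, -1.4]
grip_width: 0.0001
```

Emit:
arm_command:
  plan: [1,0.0005,-0.007,0,0,1,0.001,-0.014,0,0,1,0.0014,-0.02,0,0]

```text
time_s: 43.35
ee_pos: [0.6595, -0.04, 0.2342]
eef_rot: [3.141, -0.0, 1.642]
force: [2.4, 7.0, -0.9]
grip_width: 0.0003
```

Emit:
arm_command:
  plan: [1,0.0003,-0.005,0,0,1,0.0007,-0.01,0,0,1,0.001,-0.015,0,0]

```text
time_s: 43.65
ee_pos: [0.6599, -0.0455, 0.2342]
eef_rot: [3.141, -0.001, 1.642]
force: [2.7, 16.1, 0.1]
grip_width: 0.0005
```

Emit:
arm_command:
  plan: [1,0.0002,-0.004,0,0,1,0.0004,-0.006,0,0,1,0.0004,-0.006,0,0]

```text
time_s: 43.95
ee_pos: [0.6601, -0.0465, 0.2343]
eef_rot: [3.142, -0.003, 1.643]
force: [0.3, 20.3, 0.2]
grip_width: 0.0003
```

Emit:
arm_command:
  plan: [1,0.0003,-0.004,0,0,1,0.0004,-0.006,0,0,1,0.0004,-0.006,0,0]

```text
time_s: 44.25
ee_pos: [0.6602, -0.0477, 0.2343]
eef_rot: [-3.141, -0.005, 1.644]
force: [-0.6, 29.0, 2.6]
grip_width: 0.0004
```

Emit:
arm_command:
  plan: [1,-0.0035,0.05,0,0,1,-0.007,0.1,0,0,1,-0.007,0.1,0.12,0,1,-0.007,0.1,0.24,0,1,-0.007,0.1,0.41,0,1,-0.007,0.1,0.41,0,-0.3,-0.48,-0.656,0.41,-0.41,-0.3,-0.48,-0.656,0.41,-0.41,-0.3,-0.48,-0.656,0.41,-0.41,-0.3,-0.48,-0.656,0.41,-0.41,-0.3,-0.48,-0.656,0.41,-0.41,-0.3,-0.48,-0.656,0.41,-0.41,-0.3,-0.48,-0.656,0.41,-0.41,-0.3,-0.48,-0.656,0.41,-0.41,-0.3,-0.48,-0.656,0.41,-0.41,-0.3,-0.48,-0.656,0.41,-0.41,-0.3,-0.48,-0.656,0.41,-0.41,-0.3,-0.48,-0.656,0.41,-0.41]

```text
time_s: 46.05
ee_pos: [0.4688, -0.3122, 0.3982]
eef_rot: [-3.142, 0.0, 0.785]
force: [-0.9, -0.5, 0.3]
grip_width: 0.061
```

```bash
python3 - <<'E'
from h import *
im=look("wrist","r1",[("chock",.014)])
im=cam("top"); cv2.imwrite("pics/r1t.png",cv2.resize(im[100:250,130:460],(800,364)))
for n in ["wagon_tail","chock"]:
  for a in vision.pinpoint(n,"top")[:2]: print(n,a["at"],a["confidence"],ray("top",a["at"],.054 if n!="chock" else 0))
E
```

```text
t 46.05 pos [ 0.4688 -0.3122  0.3982] rot [-3.142  0.     0.785] F [-0.9 -0.5  0.3] w 0.061
chock [177. 257.] 0.66 (array([ 468., -317.]), array([39., 91.]), np.float32(134.9))
  pin chock [176. 254.] 0.89 [ 469. -315.    0.] [ 470. -313.   14.]
wagon_tail [142.3, 273.2] 0.95 [ 0.65771034 -0.05977179  0.054     ]
chock [241.3, 396.0] 0.58 [ 0.34593544 -0.45863849  0.        ]
chock [201.2, 350.8] 0.48 [ 0.47480173 -0.31568974  0.        ]
```

View pics/r1.png

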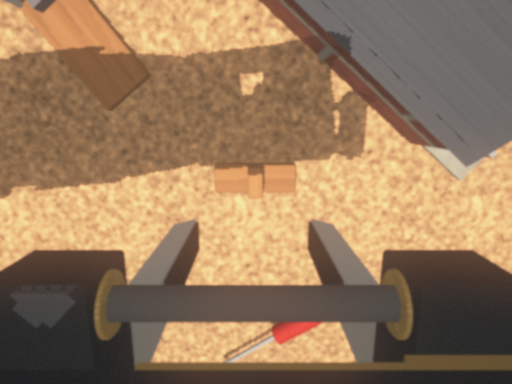

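View pics/r1t.png

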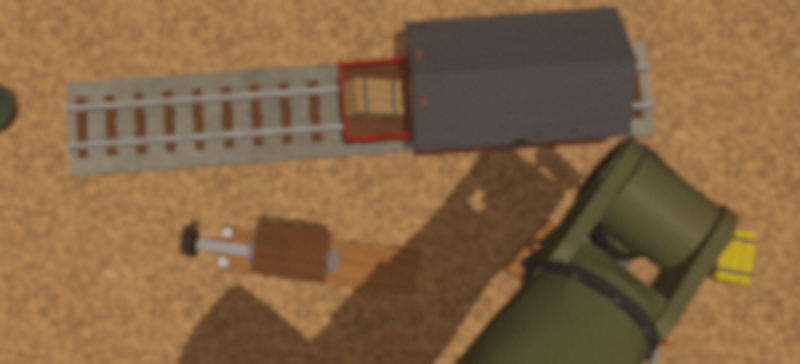

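```bash
python3 - <<'E'
from h import *
a=cv2.imread("pics/r1.png"); cv2.imwrite("pics/r1b.png",cv2.resize(a[150:210,200:310],(770,420),interpolation=cv2.INTER_CUBIC))
for rc,z in [((182,255.5),.042),((167,255),.042),((196,255.5),.042),((165,215),.014),((193,215.5),.014),((165,295),.014),((191,295.5),.014)]: print(rc,np.round(ray("wrist",rc,z)*1000,1))
E
```

```text
(182, 255.5) [ 469.6 -315.4   42. ]
(167, 255) [ 480.1 -304.2   42. ]
(196, 255.5) [ 459.2 -325.8   42. ]
(165, 215) [ 448.1 -274.8   14. ]
(193, 215.5) [ 425.8 -296.7   14. ]
(165, 295) [ 509.6 -336.5   14. ]
(191, 295.5) [ 490.1 -358.    14. ]
```

View pics/r1b.png

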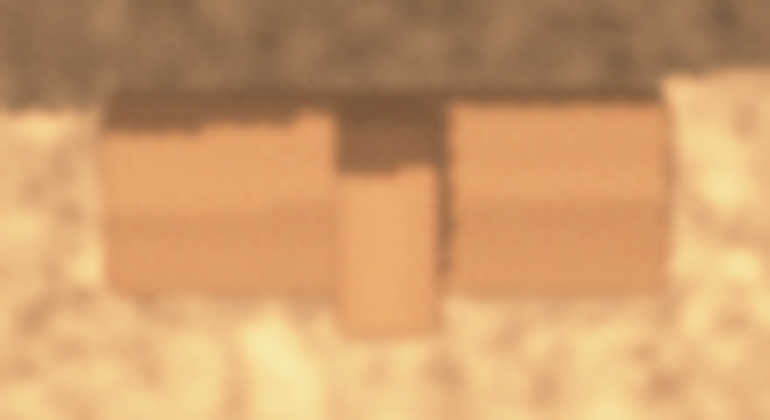

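Emit:
arm_command:
  plan: [-0.2,0,-0.009,-0.12,0,-0.2,0,-0.009,-0.24,0,-0.2,0,-0.009,-0.34,0,-0.2,0,-0.009,-0.41,0,-0.2,0,-0.009,-0.44,0,-0.2,0,-0.009,-0.452,0,-0.2,0,-0.009,-0.452,0,1,0,-0.009,-0.452,0,1,0,-0.009,-0.452,0,1,0,-0.009,-0.452,0,1,0,-0.009,-0.452,0,1,0,-0.009,-0.452,0,1,0,-0.009,-0.452,0,1,0,-0.009,-0.452,0]
  newtons: 30

```text
time_s: 47.75
ee_pos: [0.4682, -0.3168, 0.2176]
eef_rot: [3.142, -0.0, 0.784]
force: [-1.3, 0.2, 3.2]
grip_width: 0.0159
```

Emit:
arm_command:
  plan: [1,0,0,0.12,0,1,0,0,0.24,0,1,0,0,0.36,0,1,0,0,0.47,0,1,0.05,0.1,0.47,0,1,0.1,0.2,0.47,0.06,1,0.18,0.3,0.47,0.12,1,0.25,0.4,0.47,0.18,1,0.33,0.5,0.47,0.24,1,0.4,0.6,0.47,0.3,1,0.472,0.717,0.47,0.36,1,0.472,0.717,0.47,0.409,1,0.472,0.717,0.47,0.409,1,0.472,0.717,0.47,0.409]

```text
time_s: 49.15
ee_pos: [0.6568, -0.0305, 0.4052]
eef_rot: [-3.141, 0.0, 1.637]
force: [-0.5, -0.1, -0.0]
grip_width: 0.016
```

```bash
python3 - <<'E'
from h import *
im=look("wrist","s1",[("wagon_tail",.054)])
im=cam("top"); cv2.imwrite("pics/s1t.png",cv2.resize(im[100:250,130:460],(800,364)))
E
```

```text
t 49.15 pos [ 0.6568 -0.0305  0.4052] rot [-3.141  0.     1.637] F [-0.5 -0.1 -0. ] w 0.016
  pin wagon_tail [210.  69.] 0.33 [440. -90.   0.] [470. -72.  54.]
```

View pics/s1.png

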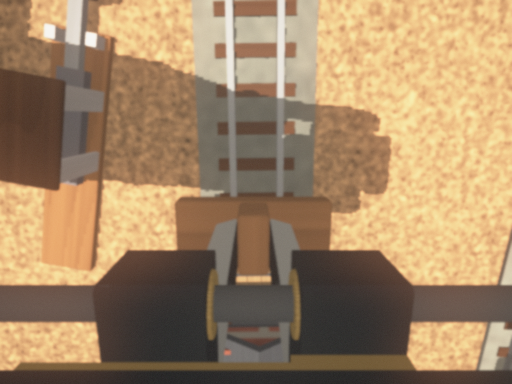

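```bash
python3 - <<'E'
from h import *
for r,c in [(190,257.7),(120,257),(60,256.5)]: print(np.round(ray("wrist",(r,c),.018)*1000,1))
# foot center
print(np.round(ray("wrist",(198,253.5),.4052-.2176+.014)*1000,1))
E
```

```text
[662.6 -46.5  18. ]
[656.5  29.7  18. ]
[651.9  89.8  18. ]
[655.1 -11.5 201.6]
```

Emit:
arm_command:
  plan: [1,0.006,0.021,-0.1,0.003,1,0.006,0.021,-0.2,0.003,1,0.006,0.021,-0.29,0.003,1,0.006,0.021,-0.35,0.003,1,0.006,0.021,-0.39,0.003,1,0.006,0.021,-0.41,0.003,1,0.006,0.021,-0.42,0.003,1,0.006,0.021,-0.422,0.003,1,0.006,0.021,-0.422,0.003]

```text
time_s: 50.25
ee_pos: [0.6596, -0.0216, 0.2377]
eef_rot: [3.14, 0.0, 1.646]
force: [-0.4, -0.8, 0.2]
grip_width: 0.0162
```

Emit:
arm_command:
  plan: [1,0.0003,-0.005,0,0,1,0.0007,-0.01,0,0,1,0.0007,-0.01,0,0]

```text
time_s: 50.55
ee_pos: [0.6597, -0.0259, 0.237]
eef_rot: [3.141, 0.0, 1.646]
force: [-0.2, 1.0, -1.4]
grip_width: 0.0158
```

Emit:
arm_command:
  plan: [1,0.0003,-0.005,0,0,1,0.0007,-0.01,0,0,1,0.0007,-0.01,0,0]

```text
time_s: 50.85
ee_pos: [0.6599, -0.0299, 0.2366]
eef_rot: [3.142, 0.0, 1.646]
force: [0.9, 0.1, -0.9]
grip_width: 0.0157
```

Emit:
arm_command:
  plan: [1,0.0003,-0.004,0,0,1,0.0005,-0.007,0,0,1,0.0005,-0.007,0,0]

```text
time_s: 51.15
ee_pos: [0.6601, -0.0325, 0.2367]
eef_rot: [3.142, 0.0, 1.646]
force: [-0.3, 0.2, -0.8]
grip_width: 0.0161
```

Emit:
arm_command:
  plan: [1,0.0002,-0.003,0,0,1,0.0004,-0.006,0,0,1,0.0004,-0.006,0,0]

```text
time_s: 51.45
ee_pos: [0.6603, -0.0349, 0.2366]
eef_rot: [3.142, 0.0, 1.646]
force: [-0.7, -0.2, -0.9]
grip_width: 0.0159
```

Emit:
arm_command:
  plan: [1,0.0002,-0.003,0,0,1,0.0004,-0.006,0,0,1,0.0004,-0.006,0,0]

```text
time_s: 51.75
ee_pos: [0.6604, -0.0373, 0.2367]
eef_rot: [-3.142, 0.0, 1.646]
force: [0.6, 0.7, -1.2]
grip_width: 0.0158
```

Emit:
arm_command:
  plan: [1,0.0002,-0.003,0,0,1,0.0003,-0.005,0,0,1,0.0003,-0.005,0,0]

```text
time_s: 52.05
ee_pos: [0.6606, -0.0393, 0.2367]
eef_rot: [3.142, 0.0, 1.646]
force: [-1.1, -0.0, -1.3]
grip_width: 0.0156
```

Emit:
arm_command:
  plan: [1,0.0002,-0.003,0,0,1,0.0003,-0.005,0,0,1,0.0003,-0.005,0,0]

```text
time_s: 52.35
ee_pos: [0.6607, -0.0407, 0.2366]
eef_rot: [-3.141, -0.001, 1.647]
force: [0.0, 4.9, 0.5]
grip_width: 0.0153
```

Emit:
arm_command:
  plan: [1,-0.0003,0.008,0,0,1,-0.0003,0.008,0,0,1,-0.0003,0.008,-0.003,0,1,-0.0003,0.008,-0.003,0,0.4,-0.0003,0.008,-0.003,0,0.4,-0.0003,0.008,-0.003,0,0.4,-0.0003,0.008,-0.003,0,0.4,-0.0003,0.008,-0.003,0]

```text
time_s: 53.15
ee_pos: [0.6606, -0.038, 0.2354]
eef_rot: [-3.142, 0.0, 1.646]
force: [0.9, -0.2, 0.4]
grip_width: 0.0282
```

Emit:
arm_command:
  plan: [0.4,0,0,0.05,0,0.4,0,0,0.12,0,0.4,0,0,0.24,0,0.4,0,0,0.36,0,0.4,-0.3,0.5,0.4,0,0.4,-0.3,0.5,0.4,0,0.4,-0.3,0.5,0.4,0,0.4,-0.3,0.5,0.4,0,0.4,-0.3,0.5,0.4,0,0.4,-0.3,0.5,0.4,0,0.4,-0.3,0.5,0.4,0]

```text
time_s: 54.25
ee_pos: [0.5404, 0.1624, 0.3957]
eef_rot: [3.141, 0.0, 1.648]
force: [0.4, -0.9, 0.0]
grip_width: 0.0283
```

```bash
python3 - <<'E'
from h import *
st()
im=cam("top"); cv2.imwrite("pics/t1t.png",cv2.resize(im[100:200,220:370],(750,500),interpolation=cv2.INTER_CUBIC))
cv2.imwrite("pics/t1f.png",im)
im=cam("scene"); cv2.imwrite("pics/t1s.png",cv2.resize(im[170:300,150:350],(800,520),interpolation=cv2.INTER_CUBIC))
E
```

```text
t 54.25 pos [0.5404 0.1624 0.3957] rot [3.141 0.    1.648] F [ 0.4 -0.9  0. ] w 0.0283
```

View pics/t1t.png

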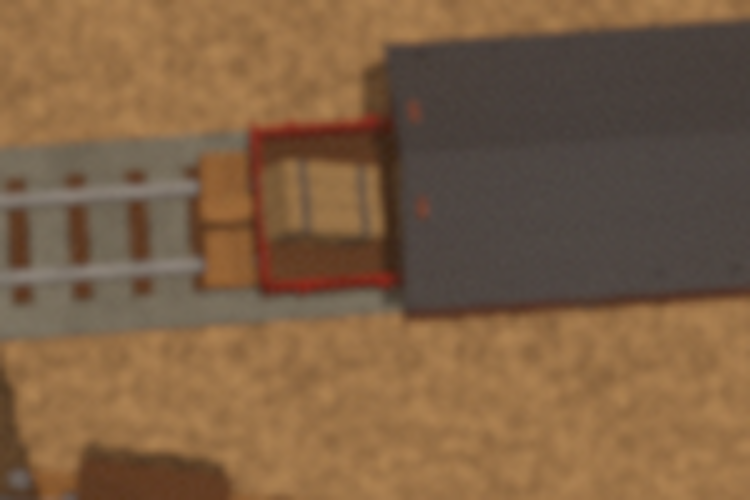

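View pics/t1s.png

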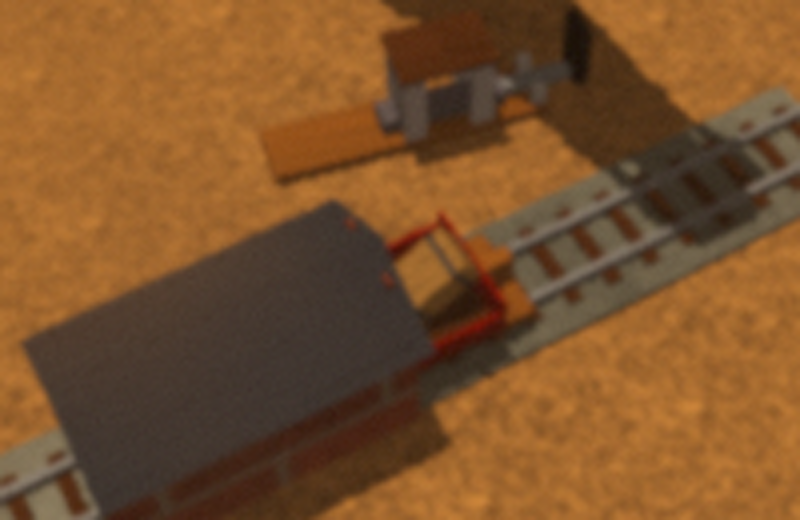

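View pics/t1f.png

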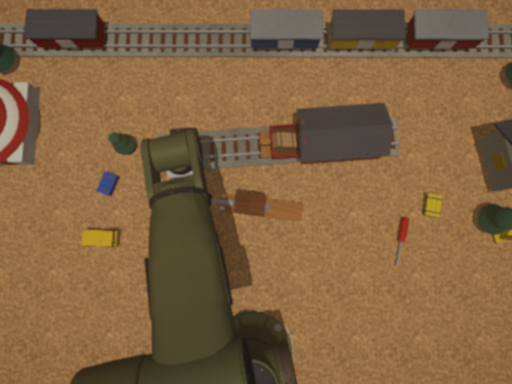

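```bash
python3 -c "
from h import *
print(job.hand_in()); st()"
```

```text
the job is handed in; nothing more can be done
None
the job is handed in; nothing more can be done
```

The job is handed in, after about 54 s of the 210 s.

- **Packs:** All four packs are in the wagon. Three lie in a row: pack4 at the shed end, pack1 in the middle and pack3 at the tail. Pack2 is on top of pack1. I drew the slide to its stop twice (34–41 N at the stop) and let it back each time. One pack came out per pull. The scene picture shows straight through the empty magazine.
- **Wagon:** I pushed it with shut fingers against about 5 N of friction until the force rose to 29 N with almost no further movement. I took that as the buffer's stop. About 90 mm of the wagon is outside the doorway.
- **Stop block:** It stands level across both rails, about 2–3 mm behind the wagon. To set the gap I touched it once to the wagon at about 5 N, then backed off. The tail was then within about 1 mm of where the push had left it, so the wagon had not rolled back.

I moved neither the lorry, the tree, the screwdriver nor the blue and yellow look-alikes. In the last top view they stand where they were.

**Not confirmed by sight:** the buffer and the three packs inside the shed are hidden, so I judged those by force and by the pictures taken before the push. The trained network's wagon-tail points from the top camera were about 10 mm off the wrist camera's early on, so I used the touch instead to place the block.

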